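Stow the plain pipe offcuts in the rests that fit

TASK

From the row along the front of the bench, put the three plain offcuts (two white pipes and a grey stub) away in the coloured pipe rests: the long white pipe in the long blue rest, the shorter white pipe in the green rest and the grey stub in the short yellow rest, each lying down in both saddles between the end stops. Leave the black tube and the wooden block where they lie, and let go of everything at the end.

Things in the scene. Friction and masses are not known exactly. Their poses are not given: they have to be found in the camera images.
- long_pipe_center (a point): Longest white plastic pipe offcut, 160 mm long, 33 mm in diameter, lying in the front row on the bench (do not count on it rolling or staying put if pushed). The point is its centre, half-way along and half-way up; its own y axis runs along its length, either end alike, and at the start it points roughly toward or away from the robot.
- medium_pipe_center (a point): Shorter, thinner white plastic pipe offcut, 120 mm long, 27 mm in diameter, lying in the front row on the bench (do not count on it rolling or staying put if pushed). The point is its centre, half-way along and half-way up; its own y axis runs along its length, either end alike, and at the start it points roughly toward or away from the robot.
- short_tube_center (a point): Plain grey tube stub, 75 mm long, 25 mm in diameter, lying in the front row on the bench (do not count on it rolling or staying put if pushed). The point is its centre, half-way along and half-way up; its own y axis runs along its length, either end alike, and at the start it points roughly toward or away from the robot.
- long_rest_seat (a point): Blue, the longest pipe rest, fixed: base 192 x 61 x 6 mm; end stops 36 mm high, 180 mm clear between them; two U saddles 12 mm thick, 55 mm either side of the middle, floors 20 mm and cheeks 30 mm above the bench, 49 mm clear between cheeks; only base plate between the saddles. Point: centre of the seated piece, 36.7 mm above the bench, mid-rest; y along the rest, x across.
- medium_rest_seat (a point): Green, the middle-sized pipe rest, fixed: base 152 x 55 x 6 mm; end stops 36 mm high, 140 mm clear between them; two U saddles 12 mm thick, 35 mm either side of the middle, floors 20 mm and cheeks 30 mm above the bench, 43 mm clear between cheeks; only base plate between the saddles. Point: centre of the seated piece, 33.5 mm above the bench, mid-rest; y along the rest, x across.
- short_rest_seat (a point): Yellow, the shortest pipe rest, fixed: base 107 x 53 x 6 mm; end stops 36 mm high, 95 mm clear between them; two U saddles 12 mm thick, 29.5 mm either side of the middle, floors 20 mm and cheeks 30 mm above the bench, 41 mm clear between cheeks; only base plate between the saddles. Point: centre of the seated piece, 32.7 mm above the bench, mid-rest; y along the rest, x across.
- black_tube_center (a point): Black tube with small cross holes, 150 mm long, 30 mm in diameter, lying loose in the front row; not to be moved. The point is its centre, half-way up; y runs along it. (Behind the row stand a tall black shell and an open carton: carry things in front of them, or 0.25 m or more above the bench.)
- wood_block_center (a point): Wooden packing block, 100 x 44 x 19 mm, lying flat and loose at the left of the row; not to be moved. The point is its centre, half-way up; y runs along it.

How it is judged:
At the end, for the whole second after the job is handed in: The long white pipe lies in the blue rest, the shorter white pipe in the green rest and the grey stub in the yellow rest: each centre within 12 mm across, 14 mm along and 5 mm in height of its rest's seat point, along the rest within 0.3 rad, and at rest (under 0.02 m/s) (x of long_pipe_center in the frame of long_rest_seat between -0.012 and 0.012 m and y of long_pipe_center in the frame of long_rest_seat between -0.014 and 0.014 m and z of long_pipe_center in the frame of long_rest_seat between -0.005 and 0.005 m and angle between the y axis of long_pipe_center and the y axis of long_rest_seat, either way round below 0.3 rad and linear speed of each of long_pipe, medium_pipe, short_tube below 0.02 m/s and x of medium_pipe_center in the frame of medium_rest_seat between -0.012 and 0.012 m and y of medium_pipe_center in the frame of medium_rest_seat between -0.014 and 0.014 m and z of medium_pipe_center in the frame of medium_rest_seat between -0.005 and 0.005 m and angle between the y axis of medium_pipe_center and the y axis of medium_rest_seat, either way round below 0.3 rad and x of short_tube_center in the frame of short_rest_seat between -0.012 and 0.012 m and y of short_tube_center in the frame of short_rest_seat between -0.014 and 0.014 m and z of short_tube_center in the frame of short_rest_seat between -0.005 and 0.005 m and angle between the y axis of short_tube_center and the y axis of short_rest_seat, either way round below 0.3 rad); the robot touches nothing.
It fails at once if the black tube is shifted more than 30 mm (distance of black_tube_center from where it was at the start of the episode above 0.03 m).
It fails at once if the wooden block is shifted more than 30 mm (distance of wood_block_center from where it was at the start of the episode above 0.03 m).
It also fails if it takes over 96 s, if anything falls off the work surface, if the arm or the gripper's body presses on something with over 40 N, if the wrist force passes 120 N, or if a joint passes its speed limit or range.

ROBOT

A 6-joint arm with a two-finger parallel gripper is mounted at the origin on a cart in front of the work surface, level with it; the furniture and walls round the work are solid. World frame = base frame: x ahead of the robot, y to its left, z up, the work surface at z = 0. Lengths are in m, angles in rad, forces in N, time in s.
With the tool pointing down it reaches from about 0.25 to 0.775 m from the base axis. Payload 4 kg.
Tool frame: the origin (TCP) lies where the fingers leave the gripper's body, on its centre line; the fingertips stand 97 mm ahead of it and the grasp point (between the pads) lies 78 mm ahead of it; z points along the fingers, x is the direction in which the jaws open and shut, and the axes are right-handed (so a half turn about z gives the same grasp; the last joint's range is limited). The gripper opens to 94 mm and grips with 3 to 60 N. Pads are 16 mm wide; open, the fingers measure 119 mm over their backs; the gripper's body (75 mm by 177 mm) begins 78 mm behind the grasp point.
Start: joints at [1.037, 0.087, 1.371, -0, 1.684, -0.103], TCP at [0.23, 0.5, 0.303] pointing down, gripper open.
Joint ranges: [-3.1, 3.1], [-0.76, 2.03], [0.27, 2.55], [-1.08, 4.22], [0.17, 2.65], [-2.57, 2.57]. Speed limits (rad/s): [2.79, 2.79, 3.14, 3.14, 3.14, 3.14].

INTERFACE

Orientations are given as [roll, pitch, yaw] about the fixed x, y, z axes, in that order (R = Rz(yaw) Ry(pitch) Rx(roll)).
In Python, from bench import * gives the robot as it stands.
- The arm moves only by the tool jog_arm, never from a script. Its argument "moves" is a list of rows, each a list of 7 numbers: the turn, a rotation vector about the world's x, y, z in rad, then the shift along the world's x, y, z in mm, then the finger opening in mm, from 0 to 94. In form: [[rx, ry, rz, tx, ty, tz, fingers], ...]. A call has 1 to 12 rows; each row shifts and turns the commanded pose from where the row before left it; what a row does not reach is not made up. A row lasts 1/8 s, in which the tool goes at most 62.5 mm and 10.7 degrees, less where a joint would pass 70% of its speed; a pose out of reach is approached as far as the arm can. A call is refused whole if a number of a shift passes 62.5 or a number of a turn 0.188, either way. A call with a gripper value outside its range is refused whole. The fingers move at their own pace and stop on an object; the grip force is fixed at half the most. Time passes only in rows, so rows that do not move let the fingers close. It gives the time, the measured TCP pose, the force and the opening at its end, in the units of the state.
- get_obs(): the state, without advancing time (a new reading comes with each control period).
- snapshot(name): name is "scene" or "top" or "wrist"; returns the picture (400x640x3 uint8, red, green, blue); there is no depth.
- get_calibration(name): a dict with "camera_matrix" (3x3 intrinsics, pixels), "R" (3x3) and "t" (3): a world point X has camera coordinates R X + t. Camera axes: x right, y down, z forward; pixel columns grow to the right and rows downward; lengths in m; the calibration is good to about 2 mm. A picture is of the moment at which its call begins: read the wrist's pose just before it. get_calibration takes no time and is no camera call; for the wrist camera it gives the pose at the moment of the call.
- close_job(): hands the job in, once; it reports no verdict.
Trained networks look in the newest picture that a camera, given by its name, has taken for a name from the list of things; names that differ only in an ending like _2 or _b are one class to them, and where a whole thing is asked for, a point or a joint stands for the part that bears it (a point fixed in the world has none). Each returns a list of dicts, best first, with "conf" (0 to 1); they miss things now and then, are a little off and sometimes report something else, mostly with a low value. They report only what shows in the picture. A call takes as long as a camera call.
- look_for(label, camera): "bbox" ([left, top, right, bottom] in pixels, round what is visible of it).
The state is a dict: "time": time; "joint_positions": joint angles; "qvel": joint speeds; "joint_torque": joint torques, N m; "tool_pos": TCP position; "ee_rot": TCP orientation; "wrist_force": force on the tool from outside, world axes, zero at the start; "wrist_torque": the same for the moment, N m; "width": finger opening in m.
Only numpy, scipy, OpenCV 4.12 (cv2) and the standard library are available. Lean on these libraries where they do the work, as an engineer would, in place of code of your own. Each camera call takes 0.05 s, during which the arm holds its last target.

## Working session

There is one attempt and no reset: what is moved stays moved. The work goes in short steps, Python scripts to look and compute and a tool call to move; the robot and the scene stay as the last step left them, time stands still between calls to the robot, and variables do not carry over. Pictures are saved under pics/ and viewed, and the job is handed in when it is done.

Besides the shell and the picture viewer there is one more tool, called after "Call:" as name([rows], argument=value, ...), one row to a line, values as JSON. jog_arm: Moves the arm, as the interface text tells. Its arguments: {"type":"object","properties":{"moves":{"type":"array","items":{"type":"array","items":{"type":"number"}}}},"required":["moves"]}

```bash
ls; mkdir -p pics; cat > h.py <<'E'
from bench import *
import numpy as np, cv2
def save(name,fn):
    im=snapshot(name); cv2.imwrite('pics/'+fn,im[:,:,::-1]); return im
def ray(cal,u,v,z):
    K=np.array(cal['camera_matrix']);R=np.array(cal['R']);t=np.array(cal['t'])
    d=R.T@np.linalg.inv(K)@np.array([u,v,1.]);c=-R.T@t
    return c+d*(z-c[2])/d[2]
def proj(cal,X):
    K=np.array(cal['camera_matrix']);p=K@(np.array(cal['R'])@np.array(X)+np.array(cal['t']));return p[:2]/p[2]
E
python3 - <<'E'
from h import *
np.set_printoptions(precision=3,suppress=True)
o=get_obs();print({k:np.round(v,3) for k,v in o.items()})
save('top','top0.png')
for n in ['long_pipe_center','medium_pipe_center','short_tube_center','black_tube_center','wood_block_center','long_rest_seat','medium_rest_seat','short_rest_seat']:
    print(n,[(np.round(d['bbox'],1),round(d['conf'],2)) for d in look_for(n,'top')][:3])
c=get_calibration('top');print(c['camera_matrix'],c['R'],c['t'])
save('scene','scene0.png')
E
```

```text
pics
{'time': np.float64(0.0), 'joint_positions': array([ 1.037,  0.088,  1.372,  0.   ,  1.684, -0.103]), 'qvel': array([ 0.002,  0.   , -0.002, -0.001,  0.001, -0.   ]), 'joint_torque': array([  0.   , -34.017, -30.244,   0.072,   0.033,  -0.   ]), 'tool_pos': array([0.23 , 0.499, 0.302]), 'ee_rot': array([-3.141,  0.002,  1.14 ]), 'wrist_force': array([ 0.248, -0.082, -0.724]), 'wrist_torque': array([-0.001, -0.015, -0.005]), 'width': np.float64(0.094)}
long_pipe_center [(array([250.4, 183.5, 285.4, 229.9]), 0.87)]
medium_pipe_center [(array([385.5, 157.4, 401.1, 190.6]), 0.49)]
short_tube_center [(array([356. , 173.9, 366.2, 197.2]), 0.75)]
black_tube_center [(array([292.4, 183.3, 314.2, 228.3]), 0.95)]
wood_block_center [(array([194.7, 243.6, 210.4, 276.4]), 0.76)]
long_rest_seat [(array([223.4, 197.5, 248.6, 258.4]), 0.92)]
medium_rest_seat [(array([405.8, 148.1, 441.1, 192.5]), 0.84), (array([318.7, 172.7, 342.4, 209. ]), 0.38)]
short_rest_seat [(array([317.6, 174.8, 345.1, 207.2]), 0.63)]
[[443.449   0.    318.916]
 [  0.    443.449 199.199]
 [  0.      0.      1.   ]] [[-0.324 -0.946  0.   ]
 [-0.914  0.313 -0.259]
 [ 0.245 -0.084 -0.966]] [0.187 0.411 1.409]
```

View pics/top0.png

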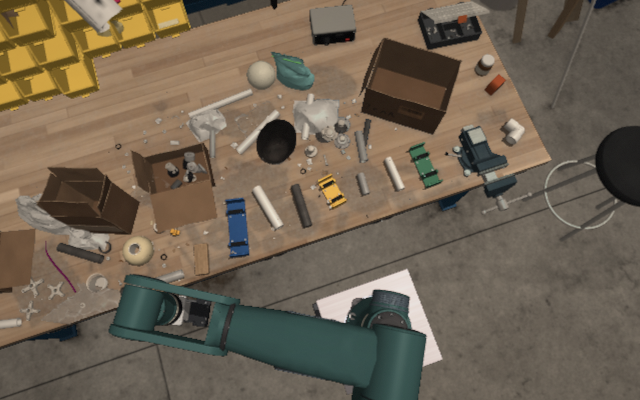

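View pics/scene0.png

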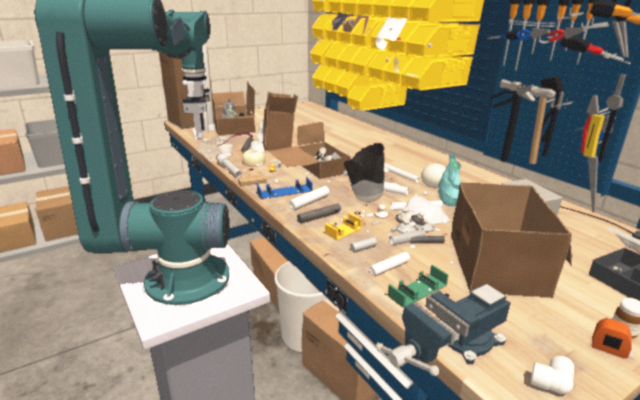

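```bash
python3 - <<'E'
import cv2
im=cv2.imread('pics/top0.png')[135:285,185:450]
cv2.imwrite('pics/top0c.png',cv2.resize(im,None,fx=3,fy=3,interpolation=cv2.INTER_CUBIC))
E
```

```text
(no output)
```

View pics/top0c.png

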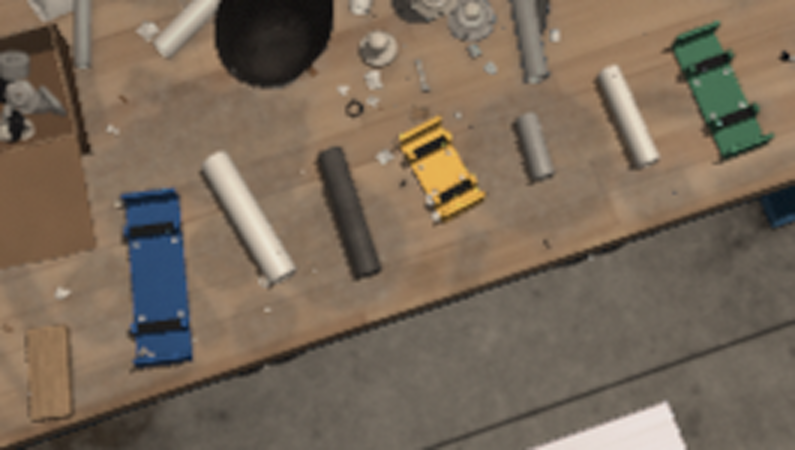

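The top view shows the row left to right: wooden block (202,260), blue rest (237,227), long white pipe (267,206), black tube (301,205), yellow rest (331,191), grey stub (362,184), medium pipe (394,173), green rest (424,165). I'll work out rough poses from these.

```bash
python3 - <<'E'
from h import *
np.set_printoptions(precision=3,suppress=True)
c=get_calibration('top')
P={'long':((215,160),(283,273),.0165),'black':((332,155),(366,270),.015),'stub':((525,118),(542,175),.0125),'med':((610,72),(647,160),.0135),
'blue':((150,195),(163,360),.033),'yellow':((422,128),(462,210),.033),'green':((697,32),(745,148),.033),'wood':((50,325),(48,418),.019)}
for n,(a,b,z) in P.items():
    A,B=[ray(c,185+p[0]/3-.33,135+p[1]/3-.33,z) for p in (a,b)]
    d=A-B;print(n,(A+B)/2,'len',np.hypot(*d[:2]),'yaw of axis',np.arctan2(d[1],d[0]))
print(get_calibration('wrist'))
c=get_calibration('wrist');print('cam at',-np.array(c['R']).T@c['t'])
for f in [(100,0.0),]: pass
E
```

```text
long [0.491 0.213 0.017] len 0.15361609086686137 yaw of axis 0.2205015148080794
black [0.459 0.104 0.015] len 0.13935971585588083 yaw of axis -0.041233005077091524
stub [ 0.465 -0.12   0.012] len 0.07037657119672107 yaw of axis -0.07578659162763533
med [ 0.464 -0.235  0.014] len 0.11294289967803284 yaw of axis 0.011797191041094954
blue [0.454 0.328 0.033] len 0.18591601058612708 yaw of axis -0.20536564784883415
yellow [ 0.468 -0.009  0.033] len 0.10542291871649329 yaw of axis 0.1020735424032044
green [ 0.454 -0.341  0.033] len 0.14727007671498493 yaw of axis -0.011861392144511027
wood [0.394 0.469 0.019] len 0.10127930068038722 yaw of axis -0.28272542999397093
{'camera_matrix': array([[336.672,   0.   , 318.802],
       [  0.   , 336.672, 202.778],
       [  0.   ,   0.   ,   1.   ]]), 'R': array([[ 0.418,  0.909, -0.001],
       [ 0.88 , -0.405,  0.249],
       [ 0.226, -0.105, -0.969]]), 't': array([-0.55 , -0.027,  0.391])}
cam at [0.165 0.529 0.385]
```

Call:
jog_arm([
  [0,0,0.072,28,-47,0,94],
  [0,0,0.072,28,-47,0,94],
  [0,0,0.072,28,-47,0,94],
  [0,0,0.072,28,-47,0,94],
  [0,0,0.072,28,-47,0,94],
  [0,0,0.072,28,-47,0,94],
  [0,0,0,0,0,0,94],
  [0,0,0,0,0,0,94],
])

```text
time: 1.5
tool_pos: [0.3975, 0.218, 0.3028]
ee_rot: [-3.141, -0.001, 1.571]
wrist_force: [0.6, -1.1, -0.5]
width: 0.094
```

```bash
python3 - <<'E'
from h import *
np.set_printoptions(precision=4,suppress=True)
c=get_calibration('wrist');save('wrist','w1.png')
import pickle;pickle.dump(c,open('w1.pkl','wb'))
print(get_obs()['time'],get_obs()['qvel'])
E
```

```text
1.55 [ 0.0217  0.0029 -0.0001 -0.0019 -0.0015 -0.0029]
```

View pics/w1.png

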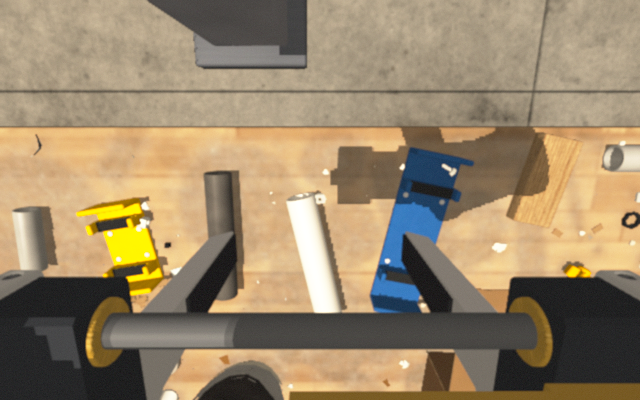

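Call:
jog_arm([
  [0,0,0,0,-50,0,94],
  [0,0,0,0,-50,0,94],
  [0,0,0,0,-50,0,94],
  [0,0,0,0,-50,0,94],
  [0,0,0,0,-50,0,94],
  [0,0,0,0,-50,0,94],
  [0,0,0,0,-50,0,94],
  [0,0,0,0,-50,0,94],
  [0,0,0,0,0,0,94],
  [0,0,0,0,0,0,94],
])

```text
time: 2.8
tool_pos: [0.3981, -0.1809, 0.3026]
ee_rot: [-3.142, -0.001, 1.574]
wrist_force: [0.4, -0.0, -0.5]
width: 0.0941
```

```bash
python3 - <<'E'
from h import *
c=get_calibration('wrist');save('wrist','w2.png')
import pickle;pickle.dump(c,open('w2.pkl','wb'))
E
```

```text
(no output)
```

View pics/w2.png

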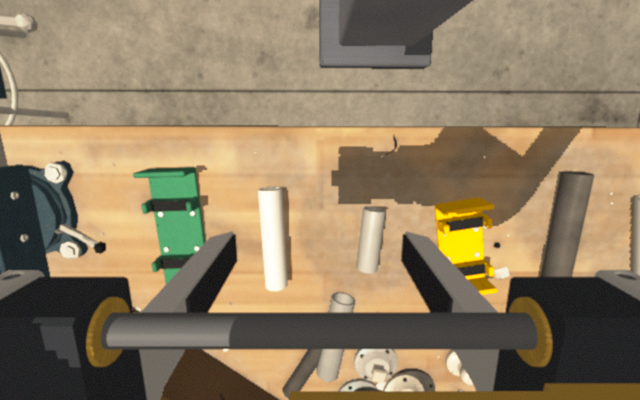

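Both wrist pictures show the row clearly. w1 has the long pipe at about (315,255), blue rest at (420,230) and yellow at (125,245). w2 has the green rest at (175,225), medium pipe at (275,240), stub at (371,240) and yellow at (465,245). Next I'll overlay models from the rough poses to refine them.

```bash
cat > ov.py <<'E'
from h import *
import pickle
C={'w1':pickle.load(open('w1.pkl','rb')),'w2':pickle.load(open('w2.pkl','rb')),'top0':get_calibration('top')}
PIPE={'long':(.160,.033),'med':(.120,.027),'stub':(.075,.025)}
REST={'blue':(.192,.061,.180,.055),'green':(.152,.055,.140,.035),'yellow':(.107,.053,.095,.0295)}
def frame(x,y,yaw):
    a=np.array([np.cos(yaw),np.sin(yaw),0]);b=np.array([-a[1],a[0],0]);return np.array([x,y,0]),a,b
def parts(n,p):
    o,a,b=frame(*p)
    if n in PIPE:
        L,D=PIPE[n];th=np.linspace(0,2*np.pi,24)
        return [np.array([o+s*L/2*a+D/2*(np.cos(t)*b)+np.array([0,0,D/2+D/2*np.sin(t)]) for s in(-1,1) for t in th])]
    L,W,cl,sd=REST[n]
    box=lambda x0,x1,y0,y1,z0,z1:np.array([o+x*a+y*b+np.array([0,0,z]) for x in(x0,x1) for y in(y0,y1) for z in(z0,z1)])
    r=[box(-L/2,L/2,-W/2,W/2,0,.006)]
    for s in(-1,1):
        r.append(box(*sorted((s*cl/2,s*L/2)),-W/2,W/2,0,.036)); r.append(box(s*sd-.006,s*sd+.006,-W/2,W/2,0,.020))
        for q in (-1,1): r.append(box(s*sd-.006,s*sd+.006,*sorted((q*W/2,q*(W/2-.006))),0,.030))
    return r
def draw(im,cal,n,p,sc,off,col):
    for P in parts(n,p):
        u=np.array([(proj(cal,X)-off+.5)*sc-.5 for X in P]).astype(np.float32)
        cv2.polylines(im,[cv2.convexHull(u.reshape(-1,1,2)).astype(int)],True,col,1)
E
cat > poses.py <<'E'
PO={'long':(.491,.213,.22),'med':(.464,-.235,.012),'stub':(.465,-.120,-.076),'blue':(.454,.328,-.205),'yellow':(.468,-.009,.102),'green':(.454,-.341,-.012)}
E
cat > show.py <<'E'
from ov import *; from poses import PO
import sys
def panel(img,n,sc,w,h):
    c=C[img];p=PO[n];im=cv2.imread(f'pics/{img}.png');u=proj(c,[p[0],p[1],.02])
    off=np.round(u-np.array([w/sc/2,h/sc/2]));M=np.float32([[sc,0,-off[0]*sc],[0,sc,-off[1]*sc]])
    a=cv2.warpAffine(im,M,(w,h),flags=cv2.INTER_LINEAR);draw(a,c,n,p,sc,off,(255,0,255));cv2.putText(a,f'{img} {n} off{off}',(3,12),0,.4,(0,0,255),1);return a
rows=[np.hstack([panel('w1','long',2,266,300),panel('w1','blue',2,266,300),panel('w2','med',2,266,300)]),
np.hstack([panel('w2','green',2,266,300),panel('w2','stub',2,266,300),panel('w2','yellow',2,266,300)])]
cv2.imwrite(f'pics/{sys.argv[1]}.png',np.vstack(rows))
E
python3 show.py ov1
```

```text
(no output)
```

View pics/ov1.png

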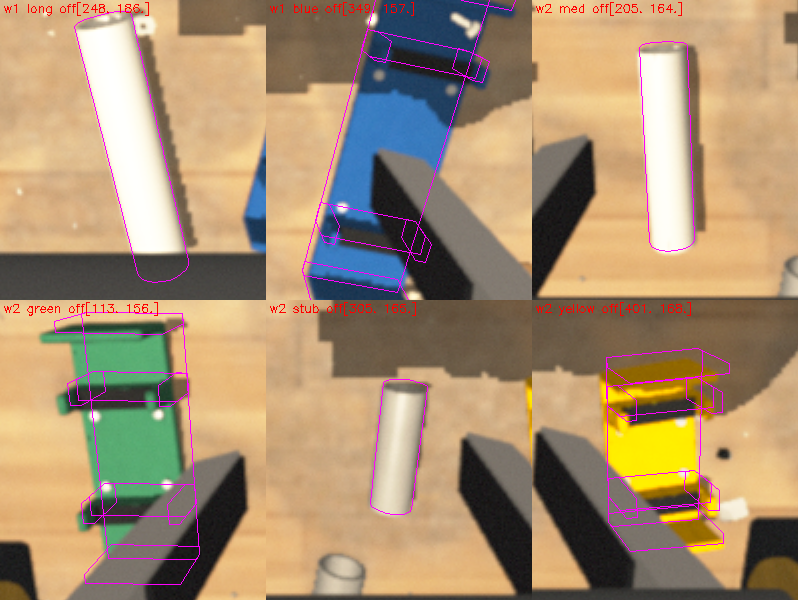

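Pipe outlines match to within about 1 mm. The rests are a few mm off, so I'll fit them by colour over all the views.

```bash
cat > fit.py <<'E'
from ov import *; from poses import PO
from scipy.optimize import minimize
def cmask(im,n):
    h,s,v=[x.astype(int) for x in cv2.split(cv2.cvtColor(im,cv2.COLOR_BGR2HSV))]
    m={'blue':(h>100)&(h<125)&(s>110),'green':(h>60)&(h<95)&(s>70),'yellow':(h>17)&(h<32)&(s>170)}[n]
    wood=(h<22)&(s>25)&(s<150)&(v>60)
    return m.astype(float)-(wood&~m)
views={'blue':['w1','top0'],'green':['w2','top0'],'yellow':['w1','w2','top0']}
for n,vs in views.items():
    S=3
    def prep(v):
        im=cv2.imread(f'pics/{v}.png');c=C[v];p=PO[n];u=proj(c,[p[0],p[1],.02]);off=np.round(u)-90;off=np.clip(off,0,None)
        x,y=off.astype(int);m=cmask(im,n)[y:y+180,x:x+180];return cv2.resize(m,None,fx=S,fy=S,interpolation=cv2.INTER_LINEAR),c,off
    D=[prep(v) for v in vs]
    def score(p,D=D):
        t=0
        for m,c,off in D:
            k=np.zeros(m.shape,np.uint8)
            for P in parts(n,p):
                u=np.array([(proj(c,X)-off+.5)*S-.5 for X in P]).astype(np.float32)
                cv2.fillConvexPoly(k,(cv2.convexHull(u.reshape(-1,1,2))*16).astype(np.int32),1,shift=4)
            t-=(m*k).sum()/abs(m).sum()*1e3 if 0 else (m*k).sum()/100
        return t
    def run(D):
        best=None
        for d in [(0,0,0),(.006,-.006,0),(.004,.004,.05),(-.004,-.004,-.05)]:
            p0=np.array(PO[n])+d
            r=minimize(lambda q:score(q,D),p0,method='Nelder-Mead',options=dict(initial_simplex=p0+np.array([[0,0,0],[.006,0,0],[0,.006,0],[0,0,.06]]),xatol=1e-4,fatol=.01))
            if best is None or r.fun<best.fun:best=r
        return best
    r=run(D);print(n,np.round(r.x,4),round(r.fun,1))
    for v,d in zip(vs,D): print('   ',v,np.round(run([d]).x,4))
E
python3 fit.py
```

```text
blue [ 0.4594  0.3306 -0.197 ] -556.2
    w1 [ 0.4596  0.3306 -0.1967]
    top0 [ 0.4575  0.3304 -0.2008]
green [ 0.4598 -0.3469  0.0484] -251.2
    w2 [ 0.4597 -0.347   0.0514]
    top0 [ 0.4578 -0.3471  0.035 ]
yellow [ 0.4745 -0.0108  0.169 ] -475.5
    w1 [ 0.4749 -0.0112  0.1705]
    w2 [ 0.4742 -0.0105  0.1635]
    top0 [ 0.474  -0.0103  0.1642]
```

Independent views agree to about 2 mm. I'll check the overlay.

```bash
cat > poses.py <<'E'
PO={'long':(.491,.213,.22),'med':(.464,-.235,.012),'stub':(.465,-.120,-.076),'blue':(.4592,.3306,-.197),'yellow':(.4745,-.0108,.168),'green':(.4595,-.347,.047)}
E
python3 show.py ov2
```

```text
(no output)
```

View pics/ov2.png

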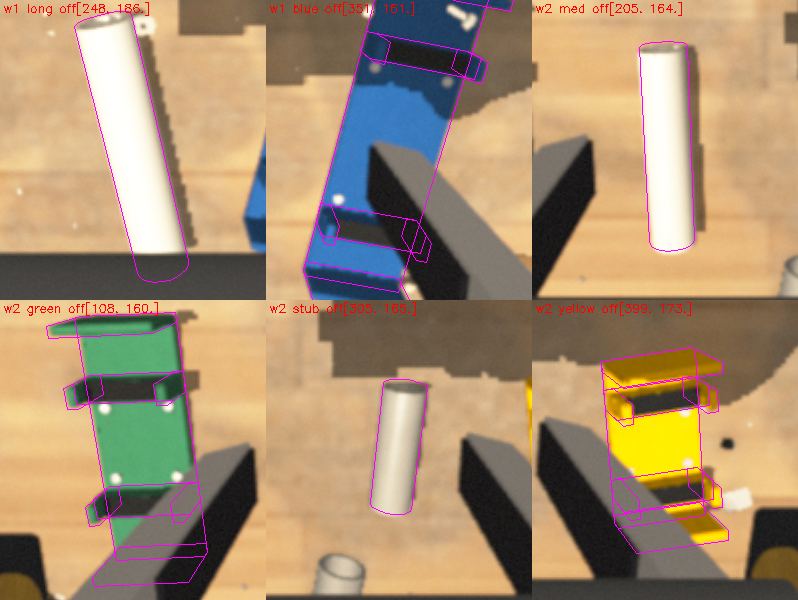

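```bash
python3 - <<'E'
from ov import *
for z in (0.03,.08,.12):
    print(z,[np.round(ray(C['w2'],u,v,z)[:2],3) for u,v in((105,247),(77,205),(68,165),(15,165))])
c=C['top0']
for z in (0.03,.08,.12):
    print(z,[np.round(ray(c,u,v,z)[:2],3) for u,v in((444,155),(460,160),(465,135),(490,185))])
E
python3 - <<'E'
import cv2
im=cv2.imread('pics/top0.png')[90:230,380:560]
cv2.imwrite('pics/vise.png',cv2.resize(im,None,fx=4,fy=4,interpolation=cv2.INTER_CUBIC))
E
```

```text
0.03 [array([ 0.47 , -0.422]), array([ 0.421, -0.445]), array([ 0.377, -0.447]), array([ 0.378, -0.503])]
0.08 [array([ 0.45 , -0.388]), array([ 0.408, -0.408]), array([ 0.37 , -0.409]), array([ 0.37 , -0.458])]
0.12 [array([ 0.434, -0.361]), array([ 0.397, -0.378]), array([ 0.365, -0.38 ]), array([ 0.365, -0.421])]
0.03 [array([ 0.465, -0.418]), array([ 0.431, -0.463]), array([ 0.51 , -0.516]), array([ 0.315, -0.523])]
0.08 [array([ 0.452, -0.397]), array([ 0.419, -0.441]), array([ 0.496, -0.493]), array([ 0.308, -0.499])]
0.12 [array([ 0.442, -0.381]), array([ 0.41 , -0.423]), array([ 0.484, -0.474]), array([ 0.301, -0.48 ])]
```

View pics/vise.png

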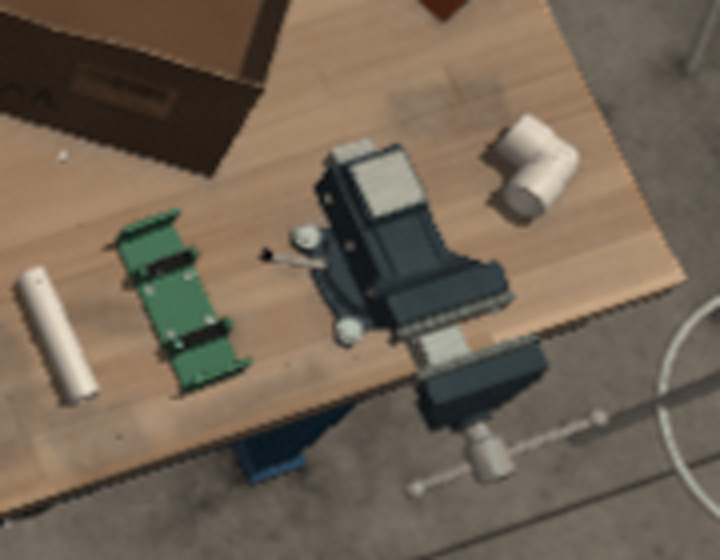

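Call:
jog_arm([
  [0,0,0.009,33,-27,-12,80],
  [0,0,0,33,-27,-40,80],
  [0,0,0,0,0,-40,80],
  [0,0,0,0,0,-40,80],
  [0,0,0,0,0,-40,80],
  [0,0,0,0,0,0,80],
  [0,0,0,0,0,0,80],
])

```text
time: 3.72
tool_pos: [0.4648, -0.2357, 0.1325]
ee_rot: [3.139, 0.001, 1.583]
wrist_force: [-0.9, 0.1, 0.8]
width: 0.0804
```

Call:
jog_arm([
  [0,0,0,0,0,-17,80],
  [0,0,0,0,0,-15,80],
  [0,0,0,0,0,0,40],
  [0,0,0,0,0,0,20],
  [0,0,0,0,0,0,20],
  [0,0,0,0,0,0,20],
  [0,0,0,0,0,0,20],
  [0,0,0,0,0,0,20],
])

```text
time: 4.72
tool_pos: [0.4637, -0.2362, 0.0987]
ee_rot: [3.142, -0.0, 1.581]
wrist_force: [0.2, 0.7, 0.2]
width: 0.0266
```

Call:
jog_arm([
  [0,0,0,0,0,20,20],
  [0,0,0,0,0,30,20],
  [0,0,0,0,0,30,20],
  [0,0,0.012,-1,-37,0,20],
  [0,0,0.012,-1,-37,0,20],
  [0,0,0.012,-2,-37,0,20],
  [0,0,0,0,0,0,20],
  [0,0,0,0,0,0,20],
])

```text
time: 5.72
tool_pos: [0.4595, -0.3467, 0.1782]
ee_rot: [-3.141, -0.001, 1.617]
wrist_force: [-0.2, 1.2, -1.0]
width: 0.0264
```

```bash
python3 - <<'E'
from h import *
save('wrist','w3.png');import pickle;pickle.dump(get_calibration('wrist'),open('w3.pkl','wb'))
E
```

```text
(no output)
```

View pics/w3.png

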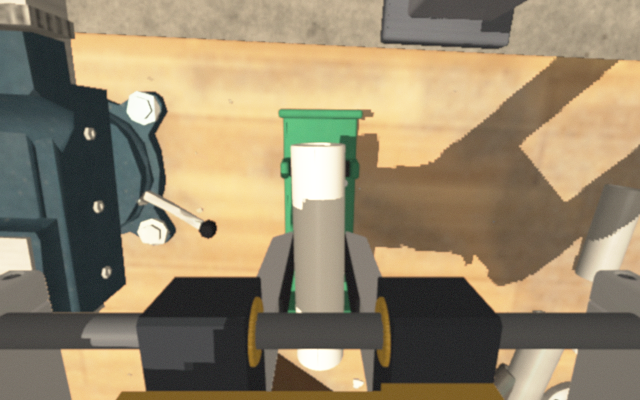

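The pipe (x≈320) is centred and aligned over the green rest (280–362, 110–330), and the vise handle at (207,228) is clear of the gripper. I'll lower it now.

Call:
jog_arm([
  [0,0,0,0,0,-25,20],
  [0,0,0,0,0,-20,20],
  [0,0,0,0,0,-8,20],
  [0,0,0,0,0,-6,20],
  [0,0,0,0,0,0,20],
  [0,0,0,0,0,0,20],
])

```text
time: 6.52
tool_pos: [0.4601, -0.3475, 0.1206]
ee_rot: [3.14, 0.001, 1.617]
wrist_force: [-0.6, -0.5, -0.9]
width: 0.0265
```

Call:
jog_arm([
  [0,0,0,0,0,-2,20],
  [0,0,0,0,0,0,20],
  [0,0,0,0,0,0,30],
  [0,0,0,0,0,0,40],
  [0,0,0,0,0,0,50],
  [0,0,0,0,0,0,60],
  [0,0,0,0,0,0,60],
  [0,0,0,0,0,30,60],
  [0,0,0,0,0,40,60],
  [0,0,0,0,0,40,60],
  [0,0,0,-10,20,40,60],
  [0,0,0,0,0,0,60],
])

```text
time: 8.02
tool_pos: [0.4506, -0.3274, 0.2726]
ee_rot: [3.135, 0.006, 1.618]
wrist_force: [-0.1, -0.1, 0.5]
width: 0.0599
```

```bash
python3 - <<'E'
from h import *
save('wrist','w4.png');print(get_obs()['tool_pos'],get_obs()['ee_rot'])
E
```

```text
[ 0.45010299 -0.32737351  0.26975546] [3.13844484e+00 3.11376279e-03 1.61749421e+00]
```

View pics/w4.png

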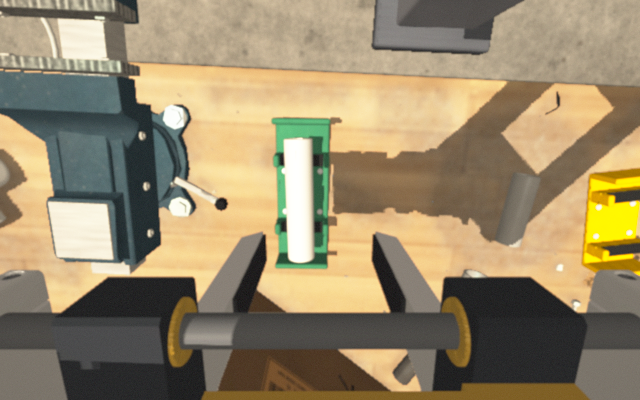

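The medium pipe is lying in both green saddles, between stops at rows 122 and 265. Next is the stub.

Call:
jog_arm([
  [0,0,-0.031,3,51,0,70],
  [0,0,-0.031,4,52,0,70],
  [0,0,-0.031,4,52,-20,70],
  [0,0,-0.03,4,52,-40,70],
  [0,0,0,0,0,-40,70],
  [0,0,0,0,0,-38,70],
  [0,0,0,0,0,0,70],
  [0,0,0,0,0,0,70],
])

```text
time: 9.07
tool_pos: [0.4648, -0.1232, 0.132]
ee_rot: [3.142, -0.0, 1.494]
wrist_force: [-0.3, 0.3, 0.2]
width: 0.0704
```

```bash
python3 - <<'E'
from h import *
save('wrist','w5.png');print(get_obs()['tool_pos'],get_obs()['ee_rot'])
E
```

```text
[ 0.46530114 -0.12340366  0.13291047] [3.13955749e+00 6.22439448e-04 1.49351433e+00]
```

View pics/w5.png

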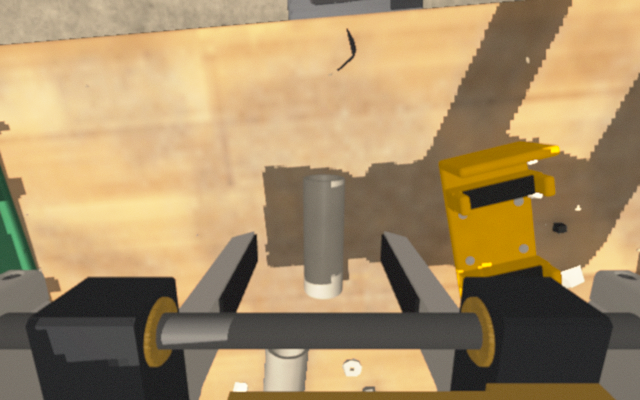

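Call:
jog_arm([
  [0,0,0,0,3,-17,70],
  [0,0,0,0,0,-17,70],
  [0,0,0,0,0,0,40],
  [0,0,0,0,0,0,18],
  [0,0,0,0,0,0,18],
  [0,0,0,0,0,0,18],
  [0,0,0,0,0,0,18],
  [0,0,0,0,0,25,18],
  [0,0,0,0,0,30,18],
  [0,0,0,0,0,30,18],
  [0,0,0,0,0,0,18],
])

```text
time: 10.5
tool_pos: [0.4655, -0.1202, 0.1845]
ee_rot: [3.137, 0.001, 1.494]
wrist_force: [0.6, 0.1, -0.8]
width: 0.0245
```

Call:
jog_arm([
  [0,0,0.08,3,36,0,18],
  [0,0,0.08,3,36,0,18],
  [0,0,0.085,3,37,0,18],
  [0,0,0,0,0,0,18],
  [0,0,0,0,0,0,18],
])

```text
time: 11.12
tool_pos: [0.4728, -0.0111, 0.1812]
ee_rot: [-3.139, -0.0, 1.739]
wrist_force: [0.3, 0.8, -0.5]
width: 0.0247
```

```bash
python3 - <<'E'
from h import *
save('wrist','w6.png');print(get_obs()['tool_pos'],get_obs()['ee_rot'])
E
```

```text
[ 0.47300744 -0.011451    0.18151577] [-3.13957056e+00 -1.60811277e-04  1.73777624e+00]
```

View pics/w6.png

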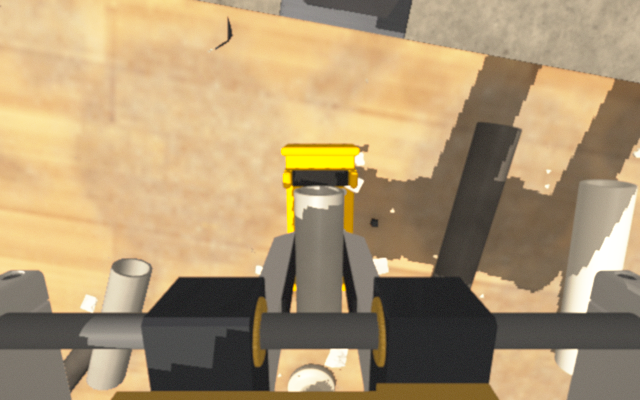

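The stub (x≈320) is aligned over the yellow rest (283–358). I'll lower it and release.

Call:
jog_arm([
  [0,0,0,1,0,-25,18],
  [0,0,0,0,0,-22,18],
  [0,0,0,0,0,-8,18],
  [0,0,0,0,0,-5,18],
  [0,0,0,0,0,-2,18],
  [0,0,0,0,0,0,18],
  [0,0,0,0,0,0,18],
])

```text
time: 12.05
tool_pos: [0.4749, -0.0108, 0.1213]
ee_rot: [3.14, 0.0, 1.739]
wrist_force: [-0.8, -0.4, -1.4]
width: 0.0245
```

Call:
jog_arm([
  [0,0,0,0,0,-2,18],
  [0,0,0,0,0,0,18],
  [0,0,0,0,0,0,28],
  [0,0,0,0,0,0,38],
  [0,0,0,0,0,0,48],
  [0,0,0,0,0,0,56],
  [0,0,0,0,0,0,56],
  [0,0,0,0,0,30,56],
  [0,0,0,0,0,40,56],
  [0,0,0,0,0,40,56],
  [0,0,0,-20,40,40,70],
  [0,0,0,0,0,0,70],
])

```text
time: 13.55
tool_pos: [0.4553, 0.0306, 0.2729]
ee_rot: [3.133, 0.001, 1.742]
wrist_force: [0.4, -0.5, 0.8]
width: 0.0696
```

```bash
python3 - <<'E'
from h import *
save('wrist','w7.png');print(get_obs()['tool_pos'],get_obs()['ee_rot'])
E
```

```text
[0.45484972 0.02968188 0.27034374] [3.13752307e+00 1.29439759e-03 1.74089967e+00]
```

View pics/w7.png

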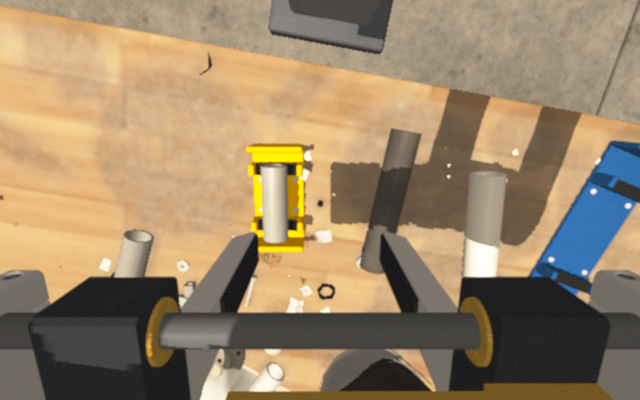

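The stub is seated in yellow. Before descending on the long pipe I'll check how close the shell and carton are.

```bash
python3 - <<'E'
from ov import *
c=C['top0']
for z in (0.,.1,.2):
    print(z,[(p,np.round(ray(c,*p,z)[:2],3)) for p in((277,164),(258,150),(295,150),(214,203),(210,160),(214,213),(270,122))])
print([(p,np.round(ray(C['w1'],*p,z)[:2],3)) for z in (0.,.1) for p in((240,362),(205,375),(275,375))])
E
python3 - <<'E'
import cv2
im=cv2.imread('pics/scene0.png')[100:260,180:420]
cv2.imwrite('pics/scz.png',cv2.resize(im,None,fx=3.3,fy=3.3,interpolation=cv2.INTER_CUBIC))
E
```

```text
0.0 [((277, 164), array([0.632, 0.136])), ((258, 150), array([0.703, 0.184])), ((295, 150), array([0.661, 0.06 ])), ((214, 203), array([0.567, 0.382])), ((210, 160), array([0.722, 0.354])), ((214, 213), array([0.533, 0.392])), ((270, 122), array([0.792, 0.112]))]
0.1 [((277, 164), array([0.595, 0.138])), ((258, 150), array([0.662, 0.183])), ((295, 150), array([0.622, 0.068])), ((214, 203), array([0.535, 0.368])), ((210, 160), array([0.679, 0.341])), ((214, 213), array([0.503, 0.376])), ((270, 122), array([0.745, 0.116]))]
0.2 [((277, 164), array([0.558, 0.14 ])), ((258, 150), array([0.62 , 0.182])), ((295, 150), array([0.583, 0.075])), ((214, 203), array([0.502, 0.353])), ((210, 160), array([0.636, 0.329])), ((214, 213), array([0.473, 0.361])), ((270, 122), array([0.697, 0.119]))]
[((240, 362), array([0.646, 0.112])), ((205, 375), array([0.667, 0.063])), ((275, 375), array([0.667, 0.158])), ((240, 362), array([0.563, 0.139])), ((205, 375), array([0.579, 0.103])), ((275, 375), array([0.579, 0.173]))]
```

View pics/scz.png

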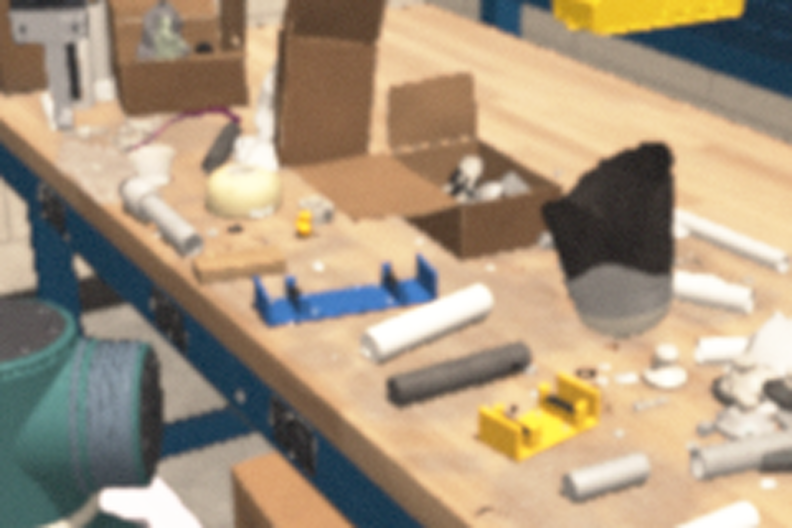

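Call:
jog_arm([
  [0,0,0.0,-5,54,0,70],
  [0,0,0,-5,54,0,70],
  [0,0,0,-5,54,0,70],
  [0,0,0,-5,54,0,70],
  [0,0,0,-5,54,0,70],
  [0,0,0,0,0,0,70],
  [0,0,0,0,0,0,70],
])

```text
time: 14.48
tool_pos: [0.4296, 0.2983, 0.2668]
ee_rot: [-3.139, 0.002, 1.739]
wrist_force: [-0.5, -1.6, 0.5]
width: 0.0699
```

```bash
python3 - <<'E'
from h import *
save('wrist','w8.png');import pickle;pickle.dump(get_calibration('wrist'),open('w8.pkl','wb'));print(get_obs()['tool_pos'],get_obs()['ee_rot'])
E
```

```text
[0.42975762 0.29787325 0.2672528 ] [-3.13941740e+00  1.56593071e-03  1.73756996e+00]
```

View pics/w8.png

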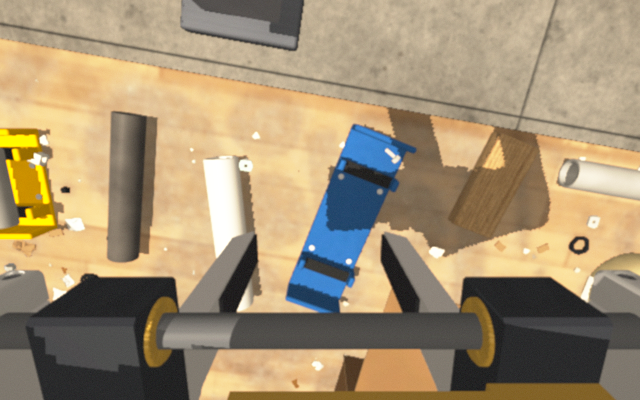

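```bash
python3 - <<'E'
from ov import *
c8=pickle.load(open('w8.pkl','rb'));ct=C['top0']
im=cv2.imread('pics/w8.png')[250:400,330:450];cv2.imwrite('pics/f1.png',cv2.resize(im,None,fx=4,fy=4))
for z in (0,.03,.06,.1): print(z,ray(ct,216,213,z)[:2].round(3),ray(c8,392,287,z)[:2].round(3),ray(c8,360,352,z)[:2].round(3))
im=cv2.imread('pics/top0.png')[135:245,130:260];cv2.imwrite('pics/f2.png',cv2.resize(im,None,fx=5,fy=5,interpolation=cv2.INTER_CUBIC))
E
```

```text
0 [0.531 0.385] [0.532 0.399] [0.623 0.38 ]
0.03 [0.522 0.381] [0.517 0.389] [0.6   0.372]
0.06 [0.513 0.376] [0.502 0.379] [0.578 0.364]
0.1 [0.501 0.37 ] [0.483 0.366] [0.548 0.353]
```

View pics/f1.png

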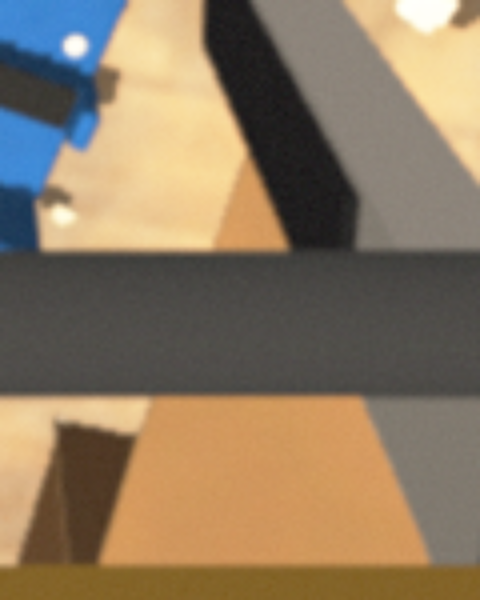

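View pics/f2.png

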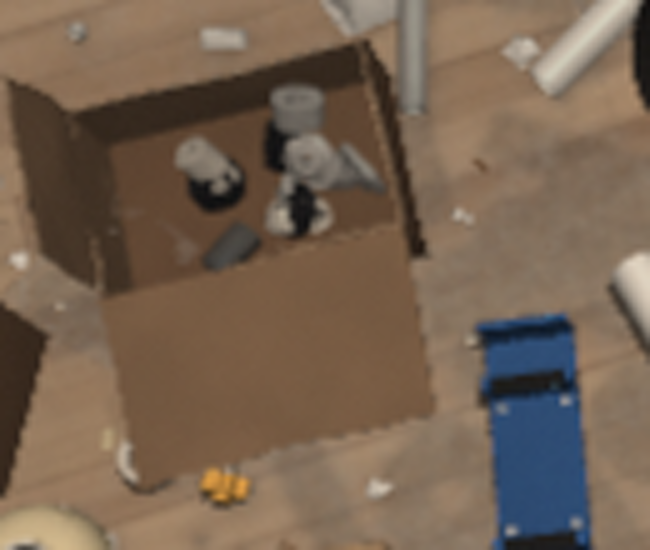

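The carton flap's near corner is about (0.52, 0.38) at z≈0.03, below the gripper body's height, so that path is clear. Next, the long pipe.

Call:
jog_arm([
  [0,0,0.027,31,-43,0,80],
  [0,0,0.026,30,-42,0,80],
  [0,0,0,0,0,-45,80],
  [0,0,0,0,0,-45,80],
  [0,0,0,0,0,-43,80],
  [0,0,0,0,0,0,80],
  [0,0,0,0,0,0,80],
])

```text
time: 15.4
tool_pos: [0.4915, 0.2135, 0.1373]
ee_rot: [3.139, -0.0, 1.79]
wrist_force: [-0.3, 0.9, 0.6]
width: 0.0801
```

```bash
python3 - <<'E'
from h import *
save('wrist','w9.png');print(get_obs()['tool_pos'],get_obs()['ee_rot'])
E
```

```text
[0.49191911 0.21391159 0.13818207] [ 3.13732375e+00 -2.98901163e-04  1.79092449e+00]
```

View pics/w9.png

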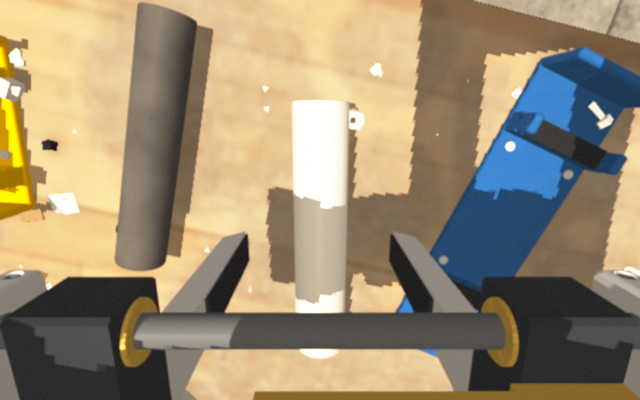

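Call:
jog_arm([
  [0,0,0,0,0,-19,66],
  [0,0,0,0,0,-19,66],
  [0,0,0,0,0,0,40],
  [0,0,0,0,0,0,25],
  [0,0,0,0,0,0,25],
  [0,0,0,0,0,0,25],
  [0,0,0,0,0,0,25],
])

```text
time: 16.32
tool_pos: [0.491, 0.2144, 0.0988]
ee_rot: [3.14, -0.0, 1.792]
wrist_force: [-0.9, -0.5, 4.2]
width: 0.0326
```

Call:
jog_arm([
  [0,0,0,0,0,25,25],
  [0,0,0,0,0,35,25],
  [0,0,0,0,0,30,25],
  [0,0,-0.104,-8,29,0,25],
  [0,0,-0.105,-8,29,0,25],
  [0,0,-0.105,-8,29,0,25],
  [0,0,-0.104,-8,29,0,25],
  [0,0,0,0,0,0,25],
  [0,0,0,0,0,0,25],
])

```text
time: 17.45
tool_pos: [0.4584, 0.3297, 0.1872]
ee_rot: [-3.141, 0.001, 1.375]
wrist_force: [-0.5, 0.2, -0.6]
width: 0.0325
```

```bash
python3 - <<'E'
from h import *
save('wrist','w10.png');print(get_obs()['tool_pos'],get_obs()['ee_rot'])
E
```

```text
[0.45861851 0.32940169 0.18732306] [-3.14137977e+00  8.99497026e-04  1.37418841e+00]
```

View pics/w10.png

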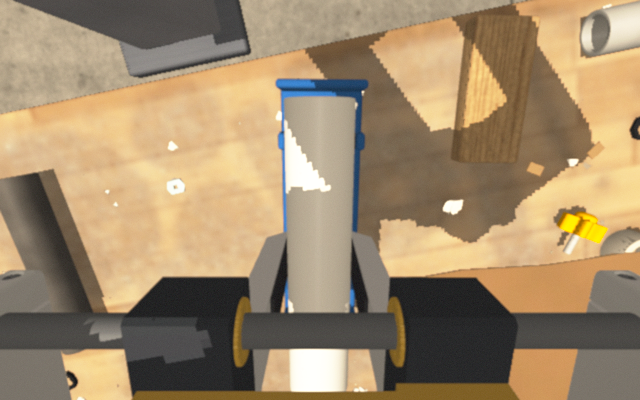

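```bash
python3 - <<'E'
from h import *
c=get_calibration('wrist');p=np.array([.4586,.3294,.105]);a=np.array([np.cos(-.197),np.sin(-.197),0])
for s in (.080,.078,.076,.082): print(s,proj(c,p-s*a+[0,0,.0165]).round(1),proj(c,p-s*a-[0,0,.0165]).round(1))
q=np.array([.4592,.3306,0]); print(proj(c,q-.096*a+[0,0,.036]).round(1),proj(c,q-.090*a+[0,0,.036]).round(1))
E
```

```text
0.08 [319.8  94.7] [319.7  98.7]
0.078 [319.8  99.7] [319.7 102.7]
0.076 [319.8 104.6] [319.7 106.8]
0.082 [319.8  89.7] [319.7  94.6]
[321.6  77.8] [321.6  87.5]
```

Call:
jog_arm([
  [0,0,0,0,1,-25,25],
  [0,0,0,0,0,-25,25],
  [0,0,0,0,0,-10,25],
  [0,0,0,0,0,-5,25],
  [0,0,0,0,0,-2,25],
  [0,0,0,0,0,0,25],
  [0,0,0,0,0,0,25],
])

```text
time: 18.38
tool_pos: [0.4588, 0.3314, 0.1215]
ee_rot: [3.141, -0.001, 1.374]
wrist_force: [0.6, -0.2, -0.2]
width: 0.0328
```

Call:
jog_arm([
  [0,0,0,0,0,-2,25],
  [0,0,0,0,0,0,25],
  [0,0,0,0,0,0,36],
  [0,0,0,0,0,0,46],
  [0,0,0,0,0,0,56],
  [0,0,0,0,0,0,64],
  [0,0,0,0,0,0,64],
  [0,0,0,0,0,30,64],
  [0,0,0,0,0,40,64],
  [0,0,0,0,0,40,64],
  [0,0,0,-40,-20,40,64],
  [0,0,0,0,0,0,64],
])

```text
time: 19.88
tool_pos: [0.4184, 0.3115, 0.2735]
ee_rot: [3.135, -0.006, 1.375]
wrist_force: [0.7, 0.5, 0.0]
width: 0.0639
```

Call:
jog_arm([
  [0,0,0.05,-10,-30,10,94],
  [0,0,0.05,-10,-30,10,94],
  [0,0,0.05,0,-30,10,94],
  [0,0,0.05,0,-30,0,94],
  [0,0,0,0,0,0,94],
  [0,0,0,0,0,0,94],
])

```text
time: 20.62
tool_pos: [0.3987, 0.1916, 0.2977]
ee_rot: [-3.14, -0.0, 1.573]
wrist_force: [-0.2, -0.3, -0.8]
width: 0.0941
```

```bash
python3 - <<'E'
from h import *
import pickle
pickle.dump(get_calibration('wrist'),open('w11.pkl','wb'));save('wrist','w11.png');print(get_obs()['tool_pos'],get_obs()['ee_rot'])
E
```

```text
[0.39859798 0.19185742 0.29780018] [-3.14020733e+00 -1.97247335e-04  1.57414120e+00]
```

View pics/w11.png

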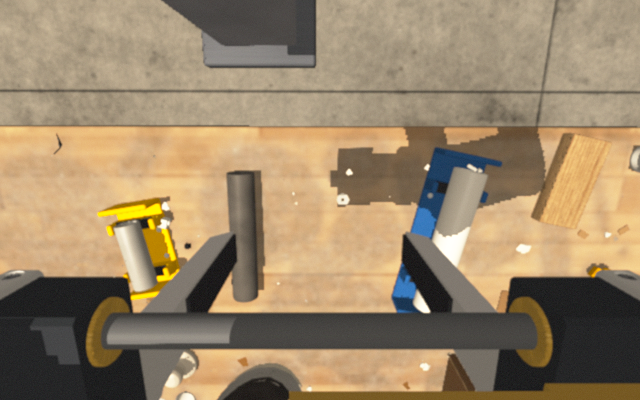

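Long pipe is released in blue. Now I'll verify with overlays of ideal seated cylinders, using the wrist and top cameras.

Call:
jog_arm([
  [0,0,0,0,-50,0,94],
  [0,0,0,0,-50,0,94],
  [0,0,0,0,-50,0,94],
  [0,0,0,0,-50,0,94],
  [0,0,0,0,-50,0,94],
  [0,0,0,-40,-40,0,94],
  [0,0,0,-40,-40,0,94],
  [0,0,0,0,-20,0,94],
  [0,0,0,0,0,0,94],
  [0,0,0,0,0,0,94],
])

```text
time: 21.92
tool_pos: [0.319, -0.158, 0.2984]
ee_rot: [-3.141, -0.001, 1.575]
wrist_force: [-0.1, -0.5, -0.3]
width: 0.0938
```

```bash
cat > ver.py <<'E'
from ov import *; from poses import PO
import ov
for f in ('w11','w12'): C[f]=pickle.load(open(f+'.pkl','rb'))
SEAT={'blue':('long',.0367),'green':('med',.0335),'yellow':('stub',.0327)}
def panel(img,n,sc,w=266,h=290):
    c=C[img];p=PO[n];im=cv2.imread(f'pics/{img}.png');u=proj(c,[p[0],p[1],.03])
    off=np.round(u-np.array([w/sc/2,h/sc/2]));M=np.float32([[sc,0,-off[0]*sc],[0,sc,-off[1]*sc]])
    a=cv2.warpAffine(im,M,(w,h),flags=cv2.INTER_LINEAR)
    k,z=SEAT[n];P=parts(k,p)[0]+np.array([0,0,z-PIPE[k][1]/2])
    u=np.array([(proj(c,X)-off+.5)*sc-.5 for X in P]).astype(np.float32)
    cv2.polylines(a,[cv2.convexHull(u.reshape(-1,1,2)).astype(int)],True,(255,0,255),1)
    cv2.putText(a,f'{img} {n}',(3,12),0,.4,(0,0,255),1);return a
cv2.imwrite('pics/ver.png',np.vstack([np.hstack([panel('w11','blue',2.2),panel('w12','green',2.2),panel('w11','yellow',2.5)]),np.hstack([panel('top1','blue',4),panel('top1','green',4),panel('w12','yellow',2.5)])]))
E
python3 - <<'E'
from h import *
import pickle
pickle.dump(get_calibration('wrist'),open('w12.pkl','wb'));save('wrist','w12.png');save('top','top1.png');print(get_obs()['tool_pos'])
E
sed -i "s/^for f in/C['top1']=C['top0']\nfor f in/" ver.py; python3 ver.py
```

```text
[ 0.31905442 -0.15787095  0.29852481]
```

View pics/ver.png

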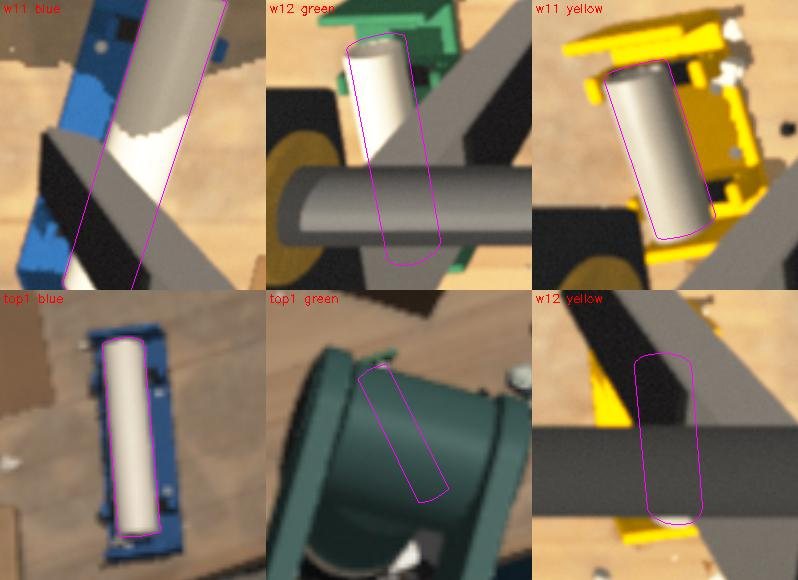

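View pics/top1.png

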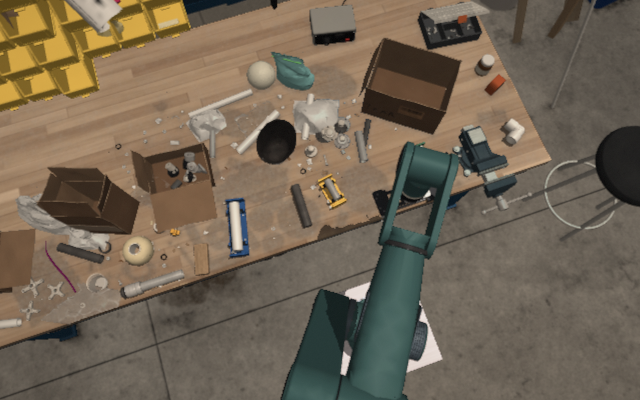

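Blue and yellow match the ideal seats. Green needs an unobstructed view, since its near end looks about 5 mm off along the rest.

Call:
jog_arm([
  [0,0,0,40,-55,0,94],
  [0,0,0,40,-55,0,94],
  [0,0,0,40,-55,0,94],
  [0,0,0,0,0,0,94],
  [0,0,0,0,0,0,94],
])

```text
time: 22.65
tool_pos: [0.4292, -0.3094, 0.2981]
ee_rot: [-3.14, -0.002, 1.575]
wrist_force: [0.1, 0.2, 0.5]
width: 0.0941
```

```bash
python3 - <<'E'
from h import *
import pickle
pickle.dump(get_calibration('wrist'),open('w12.pkl','wb'));save('wrist','w12.png');print(get_obs()['tool_pos'])
E
sed -i "s/panel('w12','green',2.2)/panel('w12','green',3)/" ver.py
python3 ver.py
```

```text
[ 0.42885917 -0.30913258  0.29898567]
```

View pics/ver.png

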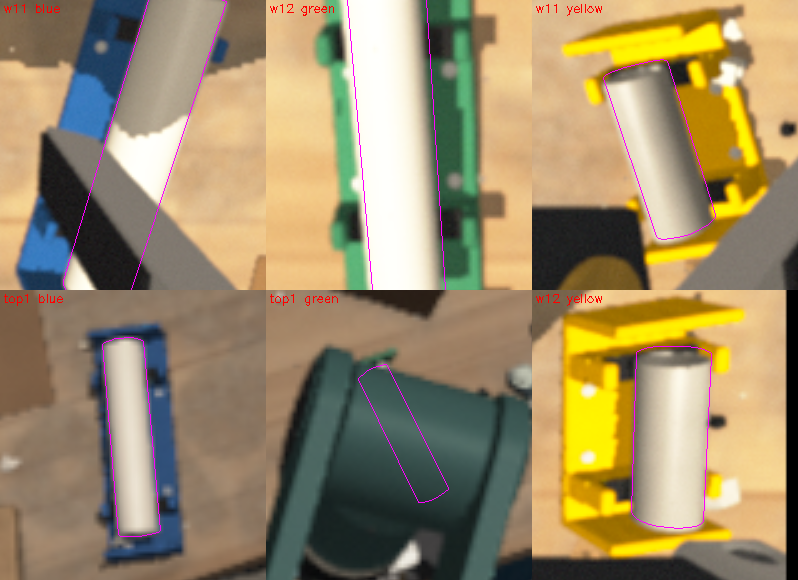

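```bash
cat >> ver.py <<'E'
def full(img,n,sc=3,w=400,h=560):
    c=C[img];p=PO[n];im=cv2.imread(f'pics/{img}.png');u=proj(c,[p[0],p[1],.03])
    off=np.round(u-np.array([w/sc/2,h/sc/2]));M=np.float32([[sc,0,-off[0]*sc],[0,sc,-off[1]*sc]])
    a=cv2.warpAffine(im,M,(w,h));b=a.copy();draw(b,c,n,p,sc,off,(255,0,255))
    k,z=SEAT[n];P=parts(k,p)[0]+np.array([0,0,z-PIPE[k][1]/2])
    u=np.array([(proj(c,X)-off+.5)*sc-.5 for X in P]).astype(np.float32)
    cv2.polylines(a,[cv2.convexHull(u.reshape(-1,1,2)).astype(int)],True,(255,0,255),1);return np.hstack([a,b])
cv2.imwrite('pics/verg.png',full('w12','green'))
E
python3 ver.py
```

```text
(no output)
```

View pics/verg.png

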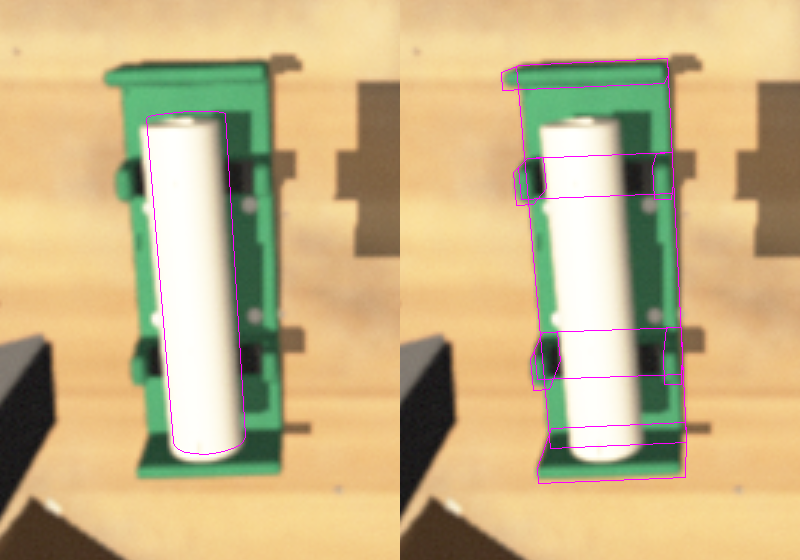

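The medium pipe is about 3–5 mm along and 1–2 mm across from the ideal green seat, within the limits of 14 mm and 12 mm. The black tube (301,205) and wooden block (202,260) are at their original pixels in the top view.

```bash
python3 - <<'E'
from h import *
o=get_obs();print(o['time'],o['wrist_force'],o['width'],abs(o['qvel']).max());print(close_job())
E
```

```text
22.7 [-0.30981992 -0.23420582  0.65726551] 0.09397335111324515 0.034132303710732045
the job is handed in; nothing more can be done
None
```

I put all three offcuts away and handed the job in at 22.7 s: the medium pipe in the green rest, the grey stub in the yellow and the long pipe in the blue. The gripper was open and clear of everything at hand-in.

- **Blue and yellow:** in my last checks with the wrist and top cameras, the long pipe and the stub lay within about 1–2 mm of the ideal seats.
- **Green:** the medium pipe lay about 3–5 mm along and 1–2 mm across from the ideal seat, within the limits of 14 mm and 12 mm. The arm blocked the top camera's view of it at the end, so this rests on the wrist camera alone.
- **Left in place:** the black tube and wooden block were at the same pixels as at the start in the top view.
- **Rest positions:** the first hand-picked ones were off by up to 8 mm. I refitted them by colour before moving anything, and no later check disagreed.

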